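# Find the empty eye-rinse bottle by weight and post it in the pedal return bin

## Task

Of the three look-alike eye-rinse bottles lying in the steel tray one is empty: find it by lifting them to feel their weight, put each full one back lying where it was, and lay the empty one crosswise on the return bin's ramp so that it rests against the shut lid. Then press the bin's pedal right down so that the lid rises and the bottle rolls in, and ease the pedal slowly back up so that the lid shuts without snapping. Lift the lid only with the pedal, and leave everything else on the cart where it is.

Things in the scene. Friction and masses are not known exactly. Their poses are not given: they have to be found in the camera images.
- bottle_1: one of three outwardly identical white plastic eye-rinse bottles lying on their sides in the tray in any order. One is empty (22 to 36 g), two are full (115 to 150 g); only weight tells. Round body 40 mm across, 72 mm long, then a shoulder and 24 mm wide twist cap; 100 mm overall. Origin on the axis, 50 mm from either end; x runs along the axis towards the cap.
- bottle_2: one of three outwardly identical white plastic eye-rinse bottles lying on their sides in the tray in any order. One is empty (22 to 36 g), two are full (115 to 150 g); only weight tells. Round body 40 mm across, 72 mm long, then a shoulder and 24 mm wide twist cap; 100 mm overall. Origin on the axis, 50 mm from either end; x runs along the axis towards the cap.
- bottle_3: one of three outwardly identical white plastic eye-rinse bottles lying on their sides in the tray in any order. One is empty (22 to 36 g), two are full (115 to 150 g); only weight tells. Round body 40 mm across, 72 mm long, then a shoulder and 24 mm wide twist cap; 100 mm overall. Origin on the axis, 50 mm from either end; x runs along the axis towards the cap.
- tray: stainless steel tray fixed to the cart top, 220 (x) by 300 (y) by 14 mm high, floor and walls 4 mm; origin at the centre of its underside. The bottles lie along its x, their middles at x = -45 mm and y = -85, 0 and +85 mm, each between two wire ribs (5 mm high, 27 mm apart) that keep it from rolling. A lying bottle's axis is 24 mm above the cart top.
- bin: white plastic return bin fixed to the cart top, 150 (x) by 160 (y) mm, 85 mm high to its rim, walls and floor 4 mm, covered by the grey lid. Origin at the centre of its underside; its front, with ramp and pedal, points to its own -x.
- ramp_mid (a point): middle of the steel ramp's upper face (bin frame x = -120, z = 97 mm); axes as the bin's. The ramp runs from the front rim (x = -75, z = 85 mm) out to its free end (x = -165, z = 109 mm), sloping 15 degrees down to the bin, 138 mm wide between lips 14 mm high. A bottle laid on it with its axis along the bin's y rolls down and stops against the shut lid's front.
- bin_in (a point): centre of the bin's inner floor
- lid: the bin's grey lid, a deep cover 154 by 168 by 53 mm whose front plate (bin frame x = -77 mm) closes the way in from the ramp; shut, its top is 139 mm above the cart top. Origin on its hinge along the back rim (z = 86 mm). Its front swings up 1.0 rad (4.2 times the pedal's angle); a bottle rolls in once it is up 0.4 rad. Let go, it snaps shut.
- pedal (a joint): angle of the pedal lever about its pivot (bin frame x = -60, z = 42 mm), rad: 0 = up (lid shut), 0.24 = right down at its stop (lid fully raised). Spring and lid weight bring it back up: it takes about 2 to 5 N at the pad all the way, far more at the stop. Coming up faster than 0.7 rad/s (0.11 m/s at the pad) counts as snapping.
- pedal_pad (a point): centre of the upper face of the pedal's steel pad, 50 mm (towards the robot) by 70 mm wide and 6 mm thick, in front of and below the ramp: bin frame x = -223 mm, and about 68 mm above the cart top when up, sinking 40 mm to about 28 mm when right down. The point moves with the pedal
- magnifier: bystander: blue-rimmed magnifier lying in the tray behind the bottles, 150 mm long, 10 mm thick; origin at the middle of its underside
- saucer: bystander: white ceramic saucer, 120 mm across, 18 mm high; origin at the centre of its underside
- glasses_case: bystander: shut grey glasses case, 62 by 160 by 39 mm; origin at the centre of its underside
- mug: bystander: white ceramic mug, 76 mm across, 90 mm high; origin at the centre of its underside
- lotion: bystander: white lotion bottle standing, 56 mm across, 130 mm high; origin at the centre of its underside
There are look-alikes about, which are no part of the job. Leave any green look-alike of the bottle_2 alone.

How it is judged (in metres and radians):
On the way, in this order (a step that is already met when the one before it is completed fails the run):
1. the empty bottle (the one that weighs under 0.7 N on the bin) lies crosswise on the ramp against the shut lid, let go (((x of bottle_1 in the frame of bin between -0.15 and -0.085 m and y of bottle_1 in the frame of bin between -0.06 and 0.06 m and z of bottle_1 in the frame of bin between 0.1 and 0.14 m and value of joint pedal below 0.02 rad and contact force between bottle_1 and the fingers below 0.05 N and contact force between bottle_1 and bin between 0.1 and 0.7 N and angle between the x axis of bottle_1 and the y axis of bin, either way round below 0.35 rad) or (x of bottle_2 in the frame of bin between -0.15 and -0.085 m and y of bottle_2 in the frame of bin between -0.06 and 0.06 m and z of bottle_2 in the frame of bin between 0.1 and 0.14 m and value of joint pedal below 0.02 rad and contact force between bottle_2 and the fingers below 0.05 N and contact force between bottle_2 and bin between 0.1 and 0.7 N and angle between the x axis of bottle_2 and the y axis of bin, either way round below 0.35 rad) or (x of bottle_3 in the frame of bin between -0.15 and -0.085 m and y of bottle_3 in the frame of bin between -0.06 and 0.06 m and z of bottle_3 in the frame of bin between 0.1 and 0.14 m and value of joint pedal below 0.02 rad and contact force between bottle_3 and the fingers below 0.05 N and contact force between bottle_3 and bin between 0.1 and 0.7 N and angle between the x axis of bottle_3 and the y axis of bin, either way round below 0.35 rad))), for 0.2 s.
2. the pedal is pressed right down, the lid raised, and the bottle has rolled into the bin (((x of bottle_1 in the frame of bin between -0.073 and 0.073 m and y of bottle_1 in the frame of bin between -0.08 and 0.08 m and z of bottle_1 in the frame of bin between 0 and 0.08 m) or (x of bottle_2 in the frame of bin between -0.073 and 0.073 m and y of bottle_2 in the frame of bin between -0.08 and 0.08 m and z of bottle_2 in the frame of bin between 0 and 0.08 m) or (x of bottle_3 in the frame of bin between -0.073 and 0.073 m and y of bottle_3 in the frame of bin between -0.08 and 0.08 m and z of bottle_3 in the frame of bin between 0 and 0.08 m)) and value of joint pedal above 0.21 rad), for 0.2 s.
At the end, for the whole second after the job is handed in: the empty bottle (under 0.7 N) lies inside the bin, at rest; the pedal is fully up (below 0.015 rad) and the lid shut; both full bottles lie at rest within 30 mm of where they started in the tray; nothing is held (value of joint pedal below 0.015 rad and ((x of bottle_1 in the frame of bin between -0.073 and 0.073 m and y of bottle_1 in the frame of bin between -0.08 and 0.08 m and z of bottle_1 in the frame of bin between 0 and 0.08 m and contact force between bottle_1 and bin below 0.7 N and linear speed of bottle_1 below 0.05 m/s and distance of each of bottle_2, bottle_3 from where it was at the start of the episode below 0.03 m and linear speed of each of bottle_2, bottle_3 below 0.03 m/s) or (x of bottle_2 in the frame of bin between -0.073 and 0.073 m and y of bottle_2 in the frame of bin between -0.08 and 0.08 m and z of bottle_2 in the frame of bin between 0 and 0.08 m and contact force between bottle_2 and bin below 0.7 N and linear speed of bottle_2 below 0.05 m/s and distance of each of bottle_1, bottle_3 from where it was at the start of the episode below 0.03 m and linear speed of each of bottle_1, bottle_3 below 0.03 m/s) or (x of bottle_3 in the frame of bin between -0.073 and 0.073 m and y of bottle_3 in the frame of bin between -0.08 and 0.08 m and z of bottle_3 in the frame of bin between 0 and 0.08 m and contact force between bottle_3 and bin below 0.7 N and linear speed of bottle_3 below 0.05 m/s and distance of each of bottle_1, bottle_2 from where it was at the start of the episode below 0.03 m and linear speed of each of bottle_1, bottle_2 below 0.03 m/s))); the robot touches nothing.
It fails at once if the lid is let snap shut: pedal coming up faster than 0.7 rad/s (velocity of joint pedal below -0.7 rad/s).
It fails at once if the lid is pushed or lifted by hand (more than 3 N) instead of with the pedal (contact force between lid and the fingers above 3 N or contact force between lid and the arm above 3 N).
It fails at once if a bystander is moved more than 40 mm (distance of any of magnifier, saucer, glasses_case, mug, lotion from where it was at the start of the episode above 0.04 m).
It also fails if it takes over 72 s, if anything falls off the work surface, if the arm or the gripper's body presses on something with over 40 N, if the wrist force passes 120 N, or if a joint passes its speed limit or range.

## Robot

A 6-joint arm with a two-finger parallel gripper is mounted at the origin on the work surface. World frame = base frame: x ahead of the robot, y to its left, z up, the work surface at z = 0. Lengths are in mm, angles in degrees, forces in N, time in s.
With the tool pointing down it reaches from about 350 to 850 mm from the base axis. Payload 8.1 kg.
Tool frame: the origin (TCP) lies midway between the tips of the shut fingers; the grasp point (between the pads) lies 19 mm behind it (r.grip_depth is the distance from the TCP to the grasp point, in mm); z points along the fingers, y is the direction in which the jaws open and shut (so a half turn about z gives the same grasp; the last joint's range is limited). The gripper opens to 85 mm and grips with 20 to 120 N. Pads are 22 mm wide; open, the fingers measure 114 mm over their backs; the gripper's body (76 mm by 85 mm) begins 54 mm behind the grasp point. The pads swing forward as they close: fully open they stand 13 mm farther back than shut.
Start: joints at [71.941, 7.471, 85.268, -0, 87.261, -4.893], TCP at [136.647, 584.237, 231.292] pointing down, gripper open.
Joint ranges: [-169.43, 169.43], [-51.17, 129.36], [1.28, 143.12], [-76.62, 256.62], [0, 156.53], [-152.29, 152.29]. Speed limits (degrees/s): [136.94, 136.94, 159.86, 180, 180, 180].

## Interface

Orientations are given as [roll, pitch, yaw] about the fixed x, y, z axes, in that order (R = Rz(yaw) Ry(pitch) Rx(roll)).
In Python, from bench import r, imaging gives the robot as it stands.
- The arm moves only by the shell command python3 -m creep 'ROWS' [FORCE]. ROWS is text: rows parted by semicolons, each of 7 numbers parted by spaces: the shift along the tool's x, y, z in cm, then the turn, a rotation vector about the tool's x, y, z in degrees, then the finger opening in cm, from 0 to 8.54. In form: dx dy dz ax ay az gripper; .... A call has 1 to 20 rows; each row is the pose to reach, as a shift and turn from the pose measured when the call began, along the tool's axes at that moment; what a row does not reach only later rows make up. A row lasts 1/10 s, in which the tool goes at most 50 mm and 8.59 degrees, less where a joint would pass 70% of its speed; a pose out of reach is approached as far as the arm can. A call with a gripper value outside its range is refused whole. The fingers move at their own pace and stop on an object; FORCE is the grip in N (left out, the last holds). Time passes only in rows, so rows that repeat a pose let the fingers close. It gives the time, the measured TCP pose, the force and the opening at its end, in the units of the state.
- r.sense(): the state, without advancing time (a new reading comes with each control period).
- imaging.snapshot(name): name is "side" or "top"; returns the picture (420x560x3 uint8, red, green, blue); there is no depth.
- imaging.camera_info(name): a dict with "camera_matrix" (3x3 intrinsics, pixels), "R" (3x3) and "t" (3): a world point X has camera coordinates R X + t. Camera axes: x right, y down, z forward; pixel columns grow to the right and rows downward; lengths in mm; the calibration is good to about 2 mm. A picture is of the moment at which its call begins. camera_info takes no time and is no camera call.
- r.hand_in(): hands the job in, once; it reports no verdict.
The state is a dict: "time": time; "joint_pos": joint angles; "qd": joint speeds; "joint_efforts": joint torques, N m; "tool_pos": TCP position; "tcp_rot": TCP orientation; "ft_force": force on the tool from outside, world axes, zero at the start; "wrist_torque": the same for the moment, N m; "finger_gap": finger opening in mm.
Only numpy, scipy, OpenCV 4.12 (cv2) and the standard library are available. Lean on these libraries where they do the work, as an engineer would, in place of code of your own. Each camera call takes 0.05 s, during which the arm holds its last target.

## Working session

There is one attempt and no reset: what is moved stays moved. The work goes in short steps, Python scripts to look and compute and a shell command to move; the robot and the scene stay as the last step left them, time stands still between calls to the robot, and variables do not carry over. Pictures are saved under pics/ and viewed, and the job is handed in when it is done.

```bash
ls; mkdir -p pics; python3 - <<'E'
from bench import r, imaging
import cv2
print(r.sense())
for n in("side","top"):
    im=imaging.snapshot(n); cv2.imwrite(f"pics/{n}0.png",im[:,:,::-1]); i=imaging.camera_info(n); print(n,i)
E
```

```text
pics
{'time': 0.0, 'joint_pos': array([ 7.19431149e+01,  7.51511599e+00,  8.53313379e+01,  3.01498383e-04,
        8.72607399e+01, -4.89370420e+00]), 'qd': array([-0.02906852,  0.04261008, -0.03970619, -0.00176448, -0.00388616,
       -0.03645158]), 'joint_efforts': array([ 1.31646422e-03, -5.69411767e+01, -5.00555384e+01, -3.02343024e-04,
        1.46407768e-02, -3.04678326e-05]), 'tool_pos': array([136.44390124, 583.70506523, 230.22461575]), 'tcp_rot': array([-1.79893223e+02, -9.44445396e-03,  1.66836796e+02]), 'ft_force': array([ 0.81756671, -0.06441381,  0.45298396]), 'wrist_torque': array([ 0.05589185,  0.01263157, -0.01108417]), 'finger_gap': 85.64893974284064}
side {'camera_matrix': array([[504.03992651,   0.        , 270.86411785],
       [  0.        , 504.03992651, 206.34313856],
       [  0.        ,   0.        ,   1.        ]]), 'R': array([[-0.99863478, -0.05218992,  0.00219044],
       [-0.03902655,  0.71757261, -0.69538944],
       [ 0.03472053, -0.69452556, -0.71862976]]), 't': array([ 547.11586299,   91.20332431, 1490.14370582])}
top {'camera_matrix': array([[498.56851377,   0.        , 282.84060298],
       [  0.        , 498.56851377, 206.49584263],
       [  0.        ,   0.        ,   1.        ]]), 'R': array([[-0.02920618, -0.9995694 ,  0.00283206],
       [-0.97714646,  0.02795398, -0.21072107],
       [ 0.21055117, -0.0089217 , -0.97754213]]), 't': array([  12.81489476,  560.05948235, 1424.55286694])}
```

View pics/side0.png

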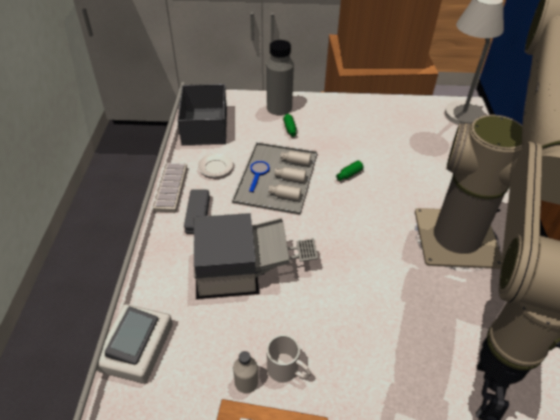

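View pics/top0.png

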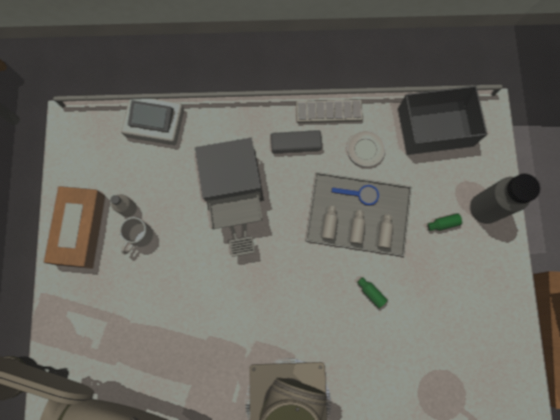

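The top view shows the tray at about (360,215). Its three white bottles are at (330,222), (358,227) and (386,231). The green look-alikes at (445,222) and (373,292) are outside the tray and get left alone. The bin is at (230,170), the ramp at (236,211) and the pedal at (241,246). Next I'll enlarge and measure.

```bash
cat > h.py <<'E'
import numpy as np, cv2
from bench import r, imaging
def ray(n,uv):
    i=imaging.camera_info(n);K,R,t=[np.array(i[k]) for k in("camera_matrix","R","t")]
    return -R.T@t, R.T@np.linalg.inv(K)@np.array([uv[0],uv[1],1.])
def onz(n,uv,z):
    o,d=ray(n,uv); return o+d*(z-o[2])/d[2]
def pix(n,X):
    i=imaging.camera_info(n);K,R,t=[np.array(i[k]) for k in("camera_matrix","R","t")]
    p=K@(R@np.array(X,float)+t); return p[:2]/p[2]
def tri(a,b):
    (o1,d1),(o2,d2)=ray("top",a),ray("side",b)
    s=np.linalg.lstsq(np.c_[d1,-d2],o2-o1,rcond=None)[0]
    p,q=o1+d1*s[0],o2+d2*s[1]; return (p+q)/2,np.linalg.norm(p-q)
E
python3 - <<'E'
import cv2
a=cv2.imread("pics/top0.png")
cv2.imwrite("pics/t1.png",cv2.resize(a[165:265,300:420],None,fx=6,fy=6,interpolation=cv2.INTER_CUBIC))
cv2.imwrite("pics/t2.png",cv2.resize(a[130:265,185:285],None,fx=4.4,fy=4.4,interpolation=cv2.INTER_CUBIC))
b=cv2.imread("pics/side0.png")
cv2.imwrite("pics/s1.png",cv2.resize(b[130:300,180:330],None,fx=3.5,fy=3.5,interpolation=cv2.INTER_CUBIC))
E
```

```text
(no output)
```

View pics/t1.png

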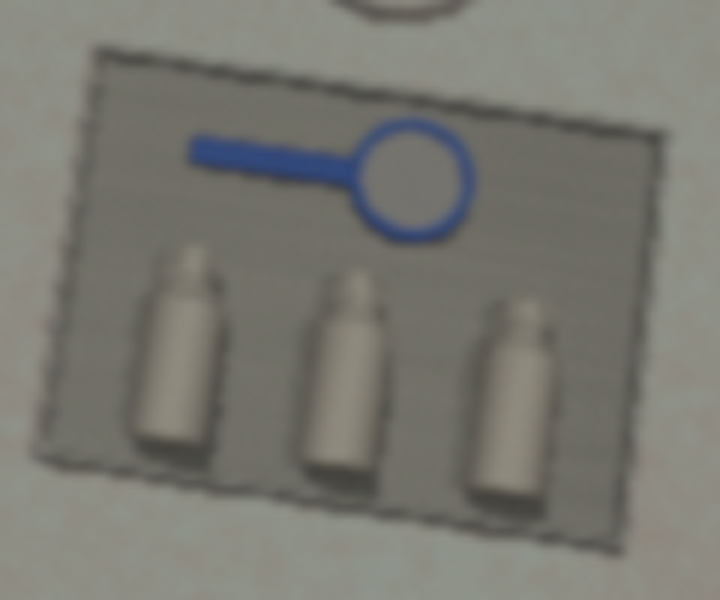

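View pics/t2.png

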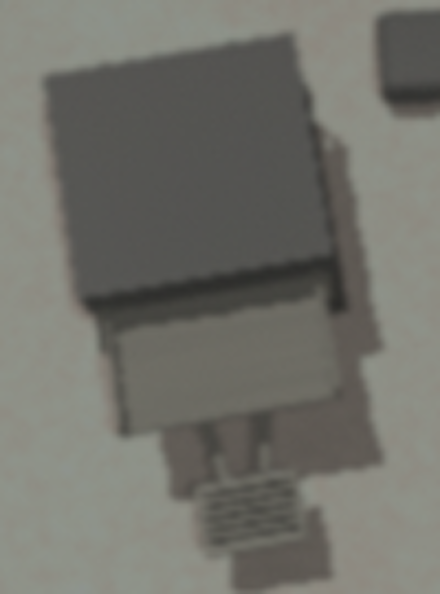

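View pics/s1.png

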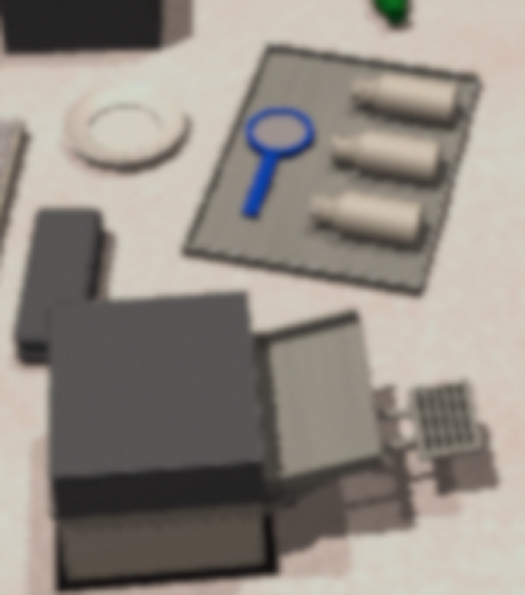

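```bash
python3 - <<'E'
from h import *
np.set_printoptions(precision=1,suppress=True)
off=(-.5+.5/6) 
def P(c,s,o): return [np.array(p)/s+o-.5+.5/s for p in c]
T=P([(97,50),(662,133),(620,550),(38,458)],6,np.array([300,165]))
w=np.array([onz("top",p,14) for p in T]); print(w, w.mean(0)); 
e=[w[i]-w[(i+1)%4] for i in range(4)]; print([np.linalg.norm(x) for x in e],[np.degrees(np.arctan2(x[1],x[0])) for x in e])
L=P([(47,80),(292,35),(330,260),(88,303)],4.4,np.array([185,130]))
w=np.array([onz("top",p,139) for p in L]); print(w,w.mean(0)); e=[w[i]-w[(i+1)%4] for i in range(4)]; print([np.linalg.norm(x) for x in e],[np.degrees(np.arctan2(x[1],x[0])) for x in e])
R=P([(120,333),(322,293),(340,392),(125,435)],4.4,np.array([185,130]))
w=np.array([onz("top",p,z) for p,z in zip(R,(99,99,123,123))]); print('ramp',w); e=[w[i]-w[(i+1)%4] for i in range(4)]; print([np.linalg.norm(x) for x in e],[np.degrees(np.arctan2(x[1],x[0])) for x in e])
p=P([(197,487),(297,475),(303,537),(210,550)],4.4,np.array([185,130]))
w=np.array([onz("top",p,68) for p in p]); print('pad',w,w.mean(0)); e=[w[i]-w[(i+1)%4] for i in range(4)]; print([np.linalg.norm(x) for x in e])
# triangulate checks
S=lambda p:np.array(p)/3.5+[180,130]-.5+.5/3.5
a=P([(193,248),(357,275),(525,303)],6,np.array([300,165]))
# cap ends
for u,v in zip(a,[(312,207),(335,147),(355,88)]): print('cap',tri(u,S(v)))
b=P([(172,440),(336,468),(505,495)],6,np.array([300,165]))
for u,v in zip(b,[(420,224),(437,160),(456,100)]): print('base',tri(u,S(v)))
for u,v in zip([L[0],L[1],L[2],L[3]],[(52,478),(50,308),(247,296),(265,463)]): print('lid',tri(u,S(v)))
for u,v in zip(p,[(417,458),(412,392),(465,382),(478,444)]): print('pad',tri(u,S(v)))
# bottle mask on top
im=imaging.snapshot("top")[...,::-1].copy()
g=cv2.cvtColor(im,cv2.COLOR_BGR2GRAY); m=np.zeros_like(g); m[195:255,318:398]=(g[195:255,318:398]>138)*255
n,l,st,c=cv2.connectedComponentsWithStats(m)
for k in range(1,n):
    if st[k,4]>100:
        ys,xs=np.where(l==k); 
        rc=cv2.minAreaRect(np.c_[xs,ys].astype(np.float32)); print(st[k],rc,onz("top",c[k],30))
E
```

```text
[[ 674.1 -109.4   14. ]
 [ 621.3 -399.3   14. ]
 [ 406.7 -360.4   14. ]
 [ 461.5  -70.5   14. ]] [ 540.9 -234.9   14. ]
[np.float64(294.6419046028024), np.float64(218.18424882663203), np.float64(295.0316902791762), np.float64(216.11585119683846)] [np.float64(79.68514580485527), np.float64(-10.284132538466526), np.float64(-100.71657028070969), np.float64(169.61474553490132)]
[[723.6 244.8 139. ]
 [750.1  83.7 139. ]
 [596.6  61.7 139. ]
 [572.6 217.4 139. ]] [660.7 151.9 139. ]
[np.float64(163.27054335295728), np.float64(155.14853706365085), np.float64(157.55471463669323), np.float64(153.46323951807352)] [np.float64(99.37378713460693), np.float64(8.177116913446897), np.float64(-81.23410235662432), np.float64(-169.69857041601364)]
ramp [[561.2 202.3  99. ]
 [584.4  68.9  99. ]
 [512.9  57.5 123. ]
 [488.8 195.8 123. ]]
[np.float64(135.42098859039865), np.float64(76.28601885999004), np.float64(140.3286399195104), np.float64(76.49271291181107)] [np.float64(99.89025109545088), np.float64(9.027635738988788), np.float64(-80.1187921844038), np.float64(-174.8466413392007)]
pad [[462.1 155.5  
[... 546 characters left out ...]
7951235195926323))
base (array([ 433.2, -301.4,   28.8]), np.float64(1.9596447302063604))
lid (array([725.5, 246.2, 131.3]), np.float64(1.307666290626897))
lid (array([752.4,  84.1, 132. ]), np.float64(0.6344041833501046))
lid (array([600.1,  61.8, 129.9]), np.float64(2.449102355371547))
lid (array([575.9, 219.6, 124.4]), np.float64(0.29823321449344786))
pad (array([464.1, 156.5,  56.8]), np.float64(0.840628722818146))
pad (array([469.7,  89.8,  56.2]), np.float64(0.5886605990030169))
pad (array([427.5,  85.8,  66.2]), np.float64(0.9014537539416196))
pad (array([419.2, 147.5,  66.4]), np.float64(1.9340300640118817))
[318 246  57   9 280] ((346.0, 250.0), (56.0, 8.0), 0.0) [ 425. -163.   30.]
```

```bash
cat >> h.py <<'E'
from scipy.spatial.transform import Rotation as Ro
def go(x,y,z,yaw,pitch=0):
    s=r.sense(); p=np.array(s["tool_pos"]); C=Ro.from_euler("xyz",s["tcp_rot"],degrees=True)
    T=Ro.from_euler("xyz",[180,pitch,yaw],degrees=True)
    d=C.inv().apply(np.array([x,y,z])-p)/10; a=(C.inv()*T).as_rotvec(degrees=True)
    print("t",round(s["time"],2),"pos",p.round(1),"rot",np.round(s["tcp_rot"],1),"F",np.round(s["ft_force"],2),"gap",round(s["finger_gap"],1))
    print("rows:",d.round(2),a.round(1))
E
python3 -c "
from h import *
go(503,-142,130,170)"
```

```text
t 0.15 pos [136.5 583.8 230.5] rot [-179.9   -0.   166.8] F [ 0.06 -0.61  0.39] gap 85.4
rows: [-52.22 -62.32  10.13] [-0.1 -0.  -3.2]
```

```bash
python3 -m creep '-52.2 -62.3 0 0 0 -3.2 6.5;-52.2 -62.3 0 0 0 -3.2 6.5;-52.2 -62.3 0 0 0 -3.2 6.5;-52.2 -62.3 0 0 0 -3.2 6.5;-52.2 -62.3 0 0 0 -3.2 6.5;-52.2 -62.3 0 0 0 -3.2 6.5;-52.2 -62.3 0 0 0 -3.2 6.5;-52.2 -62.3 0 0 0 -3.2 6.5;-52.2 -62.3 0 0 0 -3.2 6.5;-52.2 -62.3 0 0 0 -3.2 6.5;-52.2 -62.3 0 0 0 -3.2 6.5;-52.2 -62.3 0 0 0 -3.2 6.5;-52.2 -62.3 0 0 0 -3.2 6.5;-52.2 -62.3 0 0 0 -3.2 6.5;-52.2 -62.3 0 0 0 -3.2 6.5;-52.2 -62.3 5 0 0 -3.2 6.5;-52.2 -62.3 10 0 0 -3.2 6.5;-52.2 -62.3 10 0 0 -3.2 6.5;-52.2 -62.3 10 0 0 -3.2 6.5;-52.2 -62.3 10 0 0 -3.2 6.5'
python3 -c "
from h import *
go(503,-142,70,170)"
```

```text
time: 2.15
tool_pos: [502.6, -141.6, 131.5]
tcp_rot: [-179.9, -0.1, 170.0]
ft_force: [0.8, 0.4, 0.7]
finger_gap: 65.2
t 2.15 pos [ 502.6 -141.6  131.5] rot [-1.799e+02 -1.000e-01  1.700e+02] F [0.79 0.43 0.69] gap 65.2
rows: [-0.06 -0.03  6.15] [-0.1 -0.1  0. ]
```

```bash
python3 - <<'E'
from h import *
f=[]
for i in range(8):
    im=imaging.snapshot("top" if i%2 else "side"); f.append(r.sense()["ft_force"])
    if i<2: cv2.imwrite(f"pics/a{i}.png",cv2.resize(im[165:265,300:420,::-1] if i else im[90:230,220:390,::-1],None,fx=4.5,fy=4.5,interpolation=cv2.INTER_CUBIC))
print(np.mean(f,0),np.std(f,0)); go(503,-142,70,170)
E
```

```text
[ 0.19663296 -0.11107895  0.20935735] [0.31834917 0.37858834 0.45265481]
t 2.55 pos [ 503.4 -141.7  132.4] rot [-1.799e+02  1.000e-01  1.701e+02] F [ 0.36 -0.53  0.24] gap 65.0
rows: [ 0.04 -0.02  6.24] [-0.1  0.1  0.1]
```

View pics/a0.png

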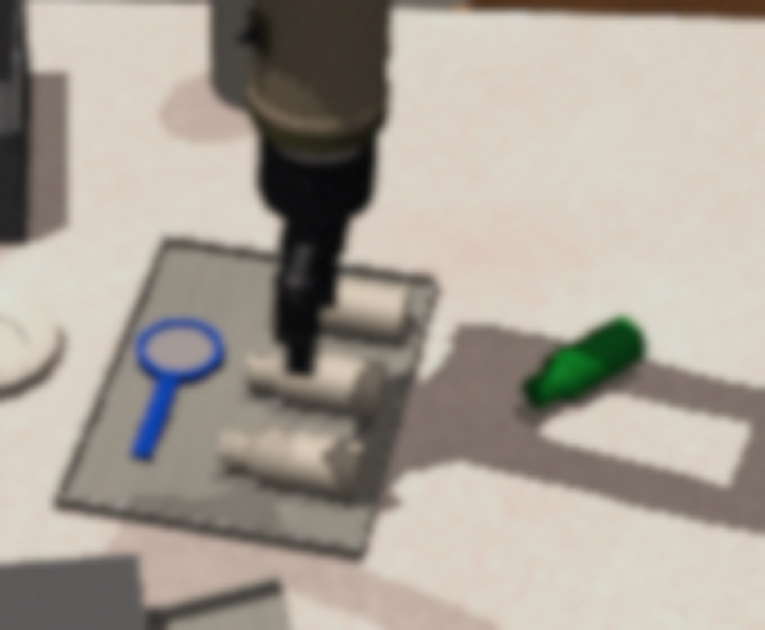

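View pics/a1.png

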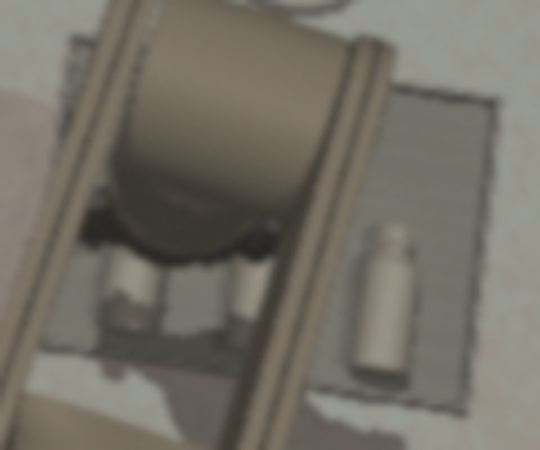

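The side view shows the fingers above the nearest (+y) bottle, and the top view shows them straddling it. Descending now.

```bash
python3 -m creep '0 0 4 0 0 0 6.5;0 0 8 0 0 0 6.5;0 0 10 0 0 0 6.5;0 0 11 0 0 0 6.5;0 0 11.9 0 0 0 6.5;0 0 11.9 0 0 0 6.5;0 0 11.9 0 0 0 6.5;0 0 11.9 0 0 0 3.4;0 0 11.9 0 0 0 3.4;0 0 11.9 0 0 0 3.4;0 0 11.9 0 0 0 3.4;0 0 11.9 0 0 0 3.4;0 0 11.9 0 0 0 3.4' 25
```

```text
time: 3.85
tool_pos: [504.5, -142.1, 14.7]
tcp_rot: [-179.9, 0.2, 170.1]
ft_force: [-1.0, 2.1, 5.9]
finger_gap: 38.9
```

```bash
python3 -m creep '0 0 -1 0 0 0 3.4;0 0 -2 0 0 0 3.4;0 0 -3.5 0 0 0 3.4;0 0 -5 0 0 0 3.4;0 0 -5 0 0 0 3.4;0 0 -5 0 0 0 3.4;0 0 -5 0 0 0 3.4;0 0 -5 0 0 0 3.4'
cat > w.py <<'E'
from h import *
f=[]
for i in range(12):
    im=imaging.snapshot("side"); f.append(r.sense()["ft_force"])
import sys
cv2.imwrite(f"pics/{sys.argv[1]}.png",cv2.resize(im[90:310,180:390,::-1],None,fx=2.7,fy=2.7,interpolation=cv2.INTER_CUBIC))
print(np.mean(f,0),np.std(f,0)); go(503,-142,14,170)
E
python3 w.py w1
```

```text
time: 4.65
tool_pos: [503.7, -141.7, 63.9]
tcp_rot: [-179.9, 0.1, 170.1]
ft_force: [0.2, -0.3, -1.1]
finger_gap: 39.1
[-0.34890653  0.00355049 -1.47142643] [0.40496321 0.64394638 0.46436974]
t 5.25 pos [ 504.4 -141.9   64.8] rot [-179.9    0.2  170.1] F [-0.46 -0.97 -1.34] gap 39.1
rows: [ 0.15 -0.02  5.08] [-0.1  0.2  0.1]
```

View pics/w1.png

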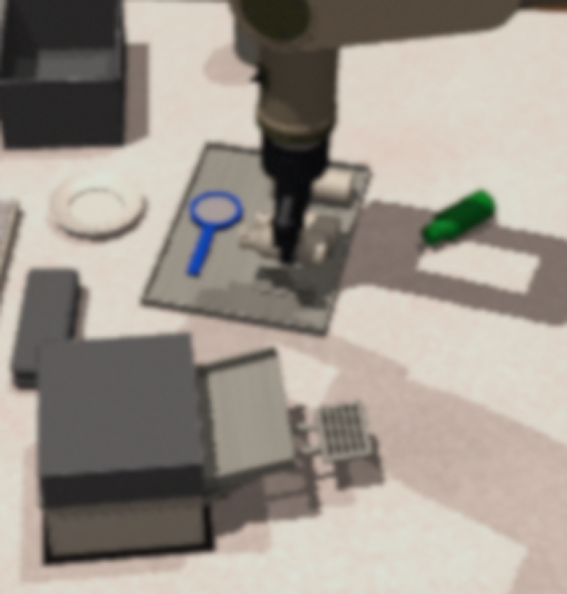

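Bottle 1 (+y) reads about 1.5–1.7 N lifted, so it is full. Putting it back.

```bash
python3 -m creep '0 0 1.5 0 0 0 3.4;0 0 3 0 0 0 3.4;0 0 4 0 0 0 3.4;0 0 4.6 0 0 0 3.4;0 0 5 0 0 0 3.4;0 0 5 0 0 0 3.4;0 0 5 0 0 0 3.4;0 0 5 0 0 0 6.5;0 0 5 0 0 0 6.5;0 0 5 0 0 0 6.5;0 0 5 0 0 0 6.5;0 0 2.5 0 0 0 6.5;0 0 -2 0 0 0 6.5;0 0 -4 0 0 0 6.5;0 0 -4 0 0 0 6.5'
python3 -c "
from h import *
go(488,-226,100,170)
im=imaging.snapshot('side')
cv2.imwrite('pics/p1.png',cv2.resize(im[130:230,220:340,::-1],None,fx=5,fy=5,interpolation=cv2.INTER_CUBIC))"
```

```text
time: 6.75
tool_pos: [507.2, -143.0, 109.3]
tcp_rot: [-179.8, 0.6, 170.1]
ft_force: [1.2, -0.6, 0.4]
finger_gap: 65.3
t 6.75 pos [ 507.2 -143.   109.3] rot [-179.8    0.6  170.1] F [ 1.24 -0.57  0.4 ] gap 65.3
rows: [ 0.47 -8.51  0.95] [-0.2  0.6  0.1]
```

View pics/p1.png

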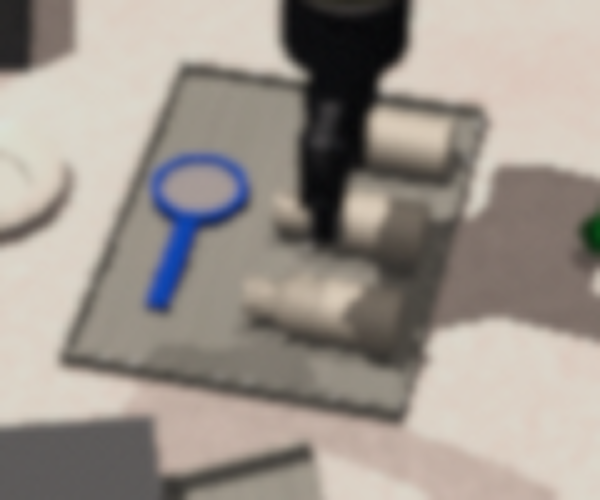

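The first bottle lies back between its ribs (crop about (320,310)). On to the middle one.

```bash
python3 -m creep '0.5 -4.3 0 -0.2 0.6 0 6.5;0.5 -8.5 0 -0.2 0.6 0 6.5;0.5 -8.5 3 -0.2 0.6 0 6.5;0.5 -8.5 6 -0.2 0.6 0 6.5;0.5 -8.5 8 -0.2 0.6 0 6.5;0.5 -8.5 9 -0.2 0.6 0 6.5;0.5 -8.5 9.6 -0.2 0.6 0 6.5;0.5 -8.5 9.6 -0.2 0.6 0 6.5;0.5 -8.5 9.6 -0.2 0.6 0 6.5'
python3 -c "
from h import *
go(488,-226,14,170)"
```

```text
time: 7.7
tool_pos: [487.5, -225.9, 11.8]
tcp_rot: [180.0, -0.1, 170.1]
ft_force: [0.4, -0.3, -0.1]
finger_gap: 64.8
t 7.7 pos [ 487.5 -225.9   11.8] rot [ 1.800e+02 -1.000e-01  1.701e+02] F [ 0.37 -0.27 -0.09] gap 64.8
rows: [-0.05 -0.   -0.22] [ 0.  -0.1  0.1]
```

```bash
python3 -m creep '0 0 -0.2 0 0 0 3.4;0 0 -0.2 0 0 0 3.4;0 0 -0.2 0 0 0 3.4;0 0 -0.2 0 0 0 3.4;0 0 -0.2 0 0 0 3.4;0 0 -0.2 0 0 0 3.4;0 0 -1 0 0 0 3.4;0 0 -2 0 0 0 3.4;0 0 -3.5 0 0 0 3.4;0 0 -5 0 0 0 3.4;0 0 -5 0 0 0 3.4;0 0 -5 0 0 0 3.4;0 0 -5 0 0 0 3.4;0 0 -5 0 0 0 3.4'
python3 w.py w2
```

```text
time: 9.1
tool_pos: [487.0, -225.6, 60.9]
tcp_rot: [179.9, -0.2, 170.1]
ft_force: [0.2, -0.1, -1.7]
finger_gap: 38.9
[-1.44833152e-01 -5.72147762e-04 -1.44074710e+00] [0.43040706 0.58840999 0.44404525]
t 9.7 pos [ 487.6 -226.    61.8] rot [ 1.800e+02 -1.000e-01  1.701e+02] F [-0.17  0.37 -1.04] gap 39.4
rows: [-0.08  8.53  4.78] [ 0.  -0.1  0.1]
```

View pics/w2.png

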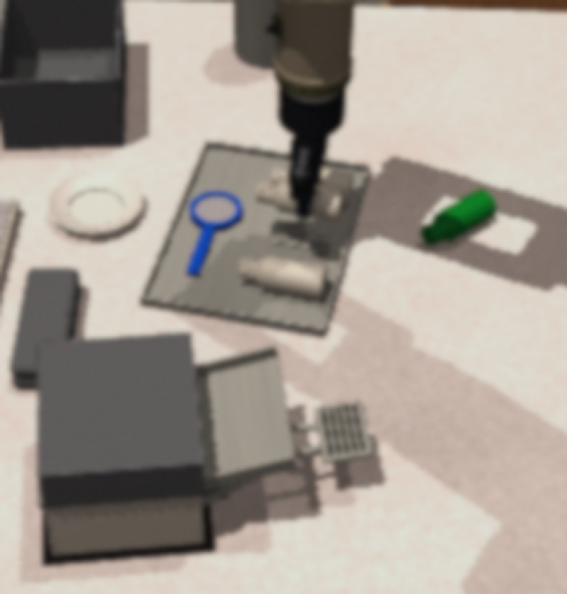

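The middle bottle also reads about 1.45–1.65 N, so it is full. Putting it back.

```bash
python3 -m creep '0 0 1.5 0 0 0 3.4;0 0 3 0 0 0 3.4;0 0 4 0 0 0 3.4;0 0 4.4 0 0 0 3.4;0 0 4.8 0 0 0 3.4;0 0 4.8 0 0 0 3.4;0 0 4.8 0 0 0 3.4;0 0 4.8 0 0 0 6.5;0 0 4.8 0 0 0 6.5;0 0 4.8 0 0 0 6.5;0 0 4.8 0 0 0 6.5;0 0 2.5 0 0 0 6.5;0 0 -2 0 0 0 6.5;0 0 -4 0 0 0 6.5;0 0 -4 0 0 0 6.5'
python3 -c "
from h import *
go(472,-309,14,170)"
```

```text
time: 11.2
tool_pos: [490.3, -227.6, 106.2]
tcp_rot: [-179.9, 0.3, 170.1]
ft_force: [1.1, -0.4, 0.0]
finger_gap: 65.3
t 11.2 pos [ 490.3 -227.6  106.2] rot [-179.9    0.3  170.1] F [ 1.09 -0.39  0.01] gap 65.3
rows: [ 0.45 -8.31  9.23] [-0.1  0.3  0.1]
```

```bash
python3 -m creep '0.4 -4.3 0 -0.1 0.3 0 6.5;0.4 -8.3 0 -0.1 0.3 0 6.5;0.4 -8.3 3 -0.1 0.3 0 6.5;0.4 -8.3 6 -0.1 0.3 0 6.5;0.4 -8.3 8 -0.1 0.3 0 6.5;0.4 -8.3 8.7 -0.1 0.3 0 6.5;0.4 -8.3 9.2 -0.1 0.3 0 6.5;0.4 -8.3 9.2 -0.1 0.3 0 6.5;0.4 -8.3 9.2 -0.1 0.3 0 6.5'
python3 -c "
from h import *
go(472,-309,14,170)"
```

```text
time: 12.1
tool_pos: [473.3, -309.4, 15.4]
tcp_rot: [-179.9, 0.1, 170.1]
ft_force: [0.4, -0.4, 0.3]
finger_gap: 65.1
t 12.1 pos [ 473.3 -309.4   15.4] rot [-1.799e+02  1.000e-01  1.701e+02] F [ 0.42 -0.35  0.32] gap 65.1
rows: [0.13 0.02 0.14] [-0.1  0.1  0.1]
```

```bash
python3 -m creep '0 0 0.1 0 0 0 3.4;0 0 0.1 0 0 0 3.4;0 0 0.1 0 0 0 3.4;0 0 0.1 0 0 0 3.4;0 0 0.1 0 0 0 3.4;0 0 0.1 0 0 0 3.4;0 0 -1 0 0 0 3.4;0 0 -2 0 0 0 3.4;0 0 -3.5 0 0 0 3.4;0 0 -5 0 0 0 3.4;0 0 -5 0 0 0 3.4;0 0 -5 0 0 0 3.4;0 0 -5 0 0 0 3.4;0 0 -5 0 0 0 3.4'
python3 w.py w3
```

```text
time: 13.5
tool_pos: [472.7, -308.9, 64.5]
tcp_rot: [-180.0, 0.0, 170.1]
ft_force: [-0.3, 0.7, -0.1]
finger_gap: 39.4
[ 0.00285337  0.11811614 -0.13828077] [0.58710649 0.33033601 0.442617  ]
t 14.1 pos [ 473.3 -309.3   65.5] rot [-1.799e+02  1.000e-01  1.701e+02] F [ 0.98 -0.3   0.15] gap 39.1
rows: [-0.04 17.    5.12] [-0.1  0.1  0.1]
```

View pics/w3.png

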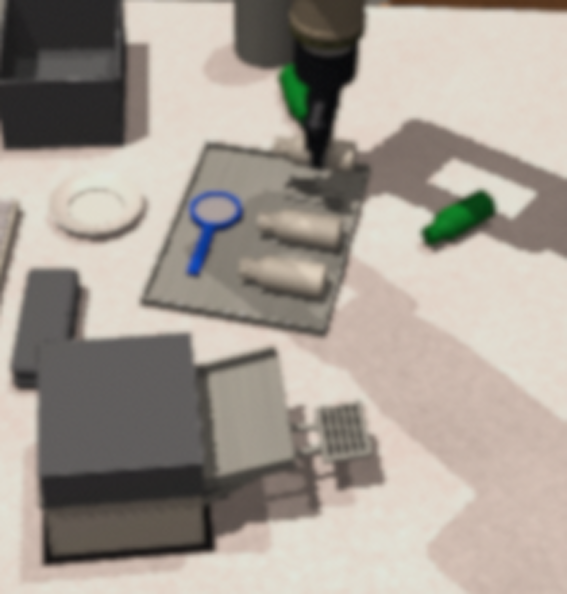

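The third bottle (-y) reads about 0.14–0.35 N, so it is the empty one and it's held. Carrying it to the ramp.

```bash
python3 -c "
from h import *
go(530,142,200,99.2)"
```

```text
t 14.1 pos [ 473.3 -309.3   65.5] rot [-1.799e+02  1.000e-01  1.701e+02] F [ 0.98 -0.3   0.15] gap 39.1
rows: [  2.16  45.42 -13.52] [-0.   0.1 70.9]
```

```bash
python3 -m creep '0 0 -5 0 0 0 3.4;0 0 -10 0 0 0 3.4;0 4 -13.5 0 0 7 3.4;0 8 -13.5 0 0 14 3.4;0.5 12 -13.5 0 0 21 3.4;0.5 16 -13.5 0 0 28 3.4;1 20 -13.5 0 0 35 3.4;1 24 -13.5 0 0 42 3.4;1.5 28 -13.5 0 0 49 3.4;1.5 32 -13.5 0 0 56 3.4;2 36 -13.5 0 0 63 3.4;2.2 40 -13.5 0 0 71 3.4;2.2 43 -13.5 0 0 71 3.4;2.2 45.4 -13.5 0 0 71 3.4;2.2 45.4 -13.5 0 0 71 3.4;2.2 45.4 -13.5 0 0 71 3.4;2.2 45.4 -13.5 0 0 71 3.4'
python3 - <<'E'
from h import *
go(530,142,125,99.2)
for n in("side","top"):
    im=imaging.snapshot(n)[...,::-1]
    c=im[190:310,180:330] if n=="side" else im[130:260,180:290]
    cv2.imwrite(f"pics/r_{n}.png",cv2.resize(c,None,fx=4.5,fy=4.5,interpolation=cv2.INTER_CUBIC))
E
```

```text
time: 15.8
tool_pos: [529.4, 141.1, 199.7]
tcp_rot: [179.9, 0.1, 99.1]
ft_force: [-0.3, -0.5, 0.2]
finger_gap: 39.4
t 15.8 pos [529.4 141.1 199.7] rot [1.799e+02 1.000e-01 9.910e+01] F [-0.32 -0.53  0.19] gap 39.4
rows: [0.1  0.06 7.47] [ 0.1  0.1 -0.1]
```

View pics/r_side.png

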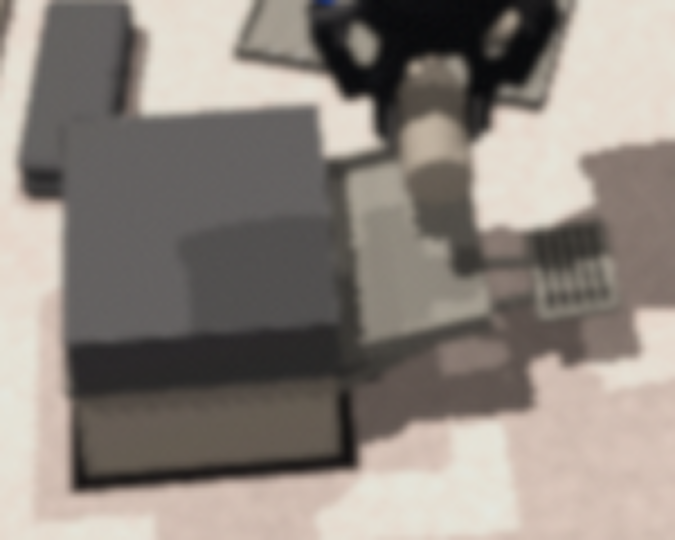

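View pics/r_top.png

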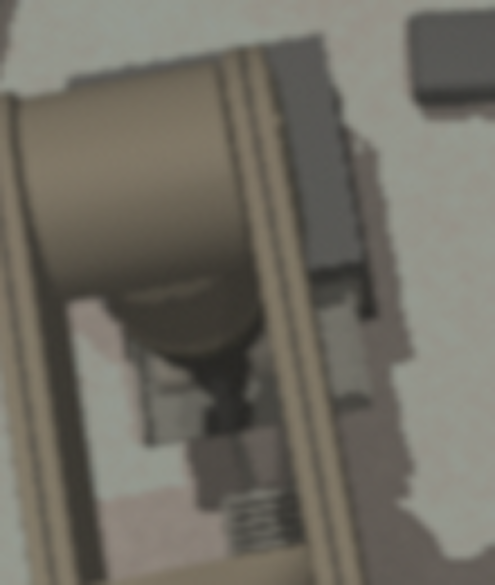

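The bottle hangs crosswise above the ramp in both views (side crop about (435,130)). Lowering it.

```bash
python3 -m creep '0.1 0 4 0 0 0 3.4;0.1 0 6.5 0 0 0 3.4;0.1 0 7.5 0 0 0 3.4;0.1 0 8 0 0 0 3.4;0.1 0 8.3 0 0 0 3.4;0.1 0 8.3 0 0 0 3.4;0.1 0 8.3 0 0 0 3.4'
python3 - <<'E'
from h import *
go(530,142,111,99.2)
im=imaging.snapshot("side")[...,::-1]
cv2.imwrite(f"pics/r2.png",cv2.resize(im[190:310,180:330],None,fx=4.5,fy=4.5,interpolation=cv2.INTER_CUBIC))
E
```

```text
time: 16.6
tool_pos: [530.4, 141.8, 118.2]
tcp_rot: [179.8, 0.1, 99.0]
ft_force: [0.5, -0.0, -0.3]
finger_gap: 38.9
t 16.6 pos [530.4 141.8 118.2] rot [1.798e+02 1.000e-01 9.900e+01] F [ 0.47 -0.02 -0.26] gap 38.9
rows: [ 0.03 -0.04  0.72] [ 0.2  0.1 -0.2]
```

View pics/r2.png

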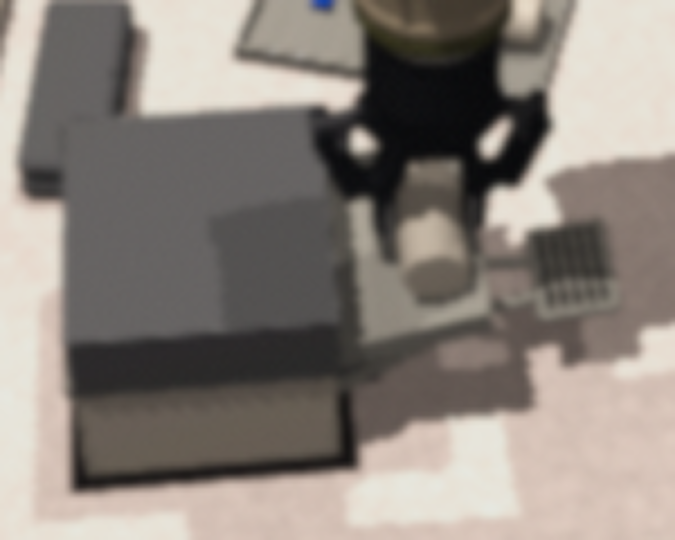

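```bash
python3 -m creep '0 -0.6 0 0 0 0 3.4;0 -0.6 0.2 0 0 0 3.4;0 -0.6 0.4 0 0 0 3.4;0 -0.6 0.4 0 0 0 3.4;0 -0.6 0.4 0 0 0 3.4'
```

```text
time: 17.15
tool_pos: [525.0, 141.0, 114.8]
tcp_rot: [179.7, 0.1, 99.0]
ft_force: [-1.1, 0.1, 5.4]
finger_gap: 38.7
```

Contact at 5 N, so the bottle is on the ramp. Opening a little, then lifting straight up.

```bash
python3 -m creep '0 0 -0.1 0 0 0 4.6;0 0 -0.1 0 0 0 4.8;0 0 -0.1 0 0 0 4.8;0 0 -0.1 0 0 0 4.8;0 0 -1 0 0 0 4.8;0 0 -2 0 0 0 4.8;0 0 -3.5 0 0 0 4.8;0 -1 -6 0 0 0 4.8;0 -3 -8 0 0 0 4.8;0 -3 -8 0 0 0 4.8;0 -3 -8 0 0 0 4.8'
python3 - <<'E'
from h import *
go(441,117,120,99.2)
im=imaging.snapshot("side")[...,::-1]
cv2.imwrite(f"pics/r3.png",cv2.resize(im[190:310,180:330],None,fx=4.5,fy=4.5,interpolation=cv2.INTER_CUBIC))
E
```

```text
time: 18.25
tool_pos: [495.8, 136.6, 196.5]
tcp_rot: [179.5, 0.1, 99.0]
ft_force: [-1.2, 0.7, 0.4]
finger_gap: 48.1
t 18.25 pos [495.8 136.6 196.5] rot [1.795e+02 1.000e-01 9.900e+01] F [-1.17  0.74  0.44] gap 48.1
rows: [-1.06 -5.78  7.61] [ 0.5  0.1 -0.2]
```

View pics/r3.png

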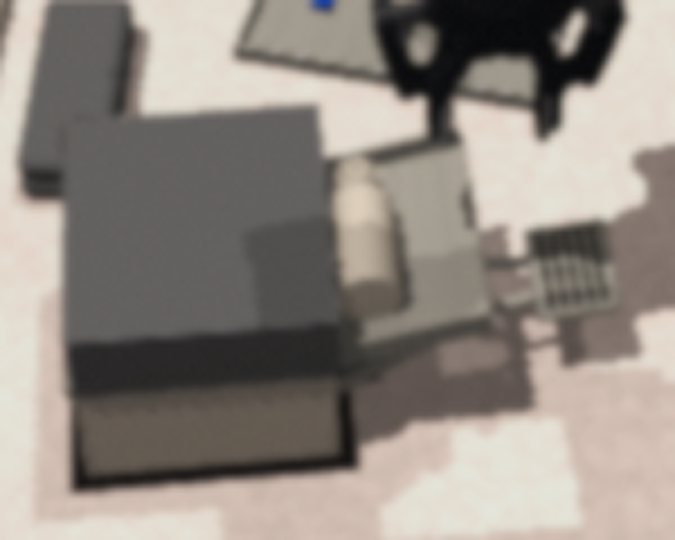

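The bottle lies crosswise against the shut lid (crop about (362,240)). Next is the pedal, with the fingers shut and the jaw axis turned along bin y so the linkage clears the ramp.

```bash
python3 -c "
from h import *
go(437,116.5,100,9.2)"
```

```text
t 18.3 pos [495.3 136.5 195.3] rot [1.797e+02 1.000e-01 9.900e+01] F [-0.06  0.24 -0.46] gap 48.1
rows: [-1.04 -6.13  9.5 ] [ 0.4 -0.2 89.8]
```

```bash
python3 -m creep '-1 -3 0 0 0 8 0;-1 -6.1 0 0 0 16 0;-1 -6.1 0 0 0 24 0;-1 -6.1 0 0 0 32 0;-1 -6.1 0 0 0 40 0;-1 -6.1 1 0 0 48 0;-1 -6.1 2 0 0 56 0;-1 -6.1 3 0 0 64 0;-1 -6.1 4 0 0 72 0;-1 -6.1 5 0 0 80 0;-1 -6.1 7 0 0 90 0;-1 -6.1 9.5 0 0 90 0;-1 -6.1 9.5 0 0 90 0;-1 -6.1 9.5 0 0 90 0' 40
python3 - <<'E'
from h import *
go(437,116.5,75,9.2)
for n in("side","top"):
    im=imaging.snapshot(n)[...,::-1]
    c=im[190:310,180:330] if n=="side" else im[130:260,180:290]
    cv2.imwrite(f"pics/q_{n}.png",cv2.resize(c,None,fx=4.5,fy=4.5,interpolation=cv2.INTER_CUBIC))
E
```

```text
time: 19.7
tool_pos: [436.6, 116.8, 99.4]
tcp_rot: [179.9, -0.2, 9.1]
ft_force: [0.6, 0.7, 0.8]
finger_gap: -0.1
t 19.7 pos [436.6 116.8  99.4] rot [179.9  -0.2   9.1] F [0.59 0.73 0.82] gap -0.1
rows: [0.03 0.03 2.44] [ 0.1 -0.2 -0.1]
```

View pics/q_side.png

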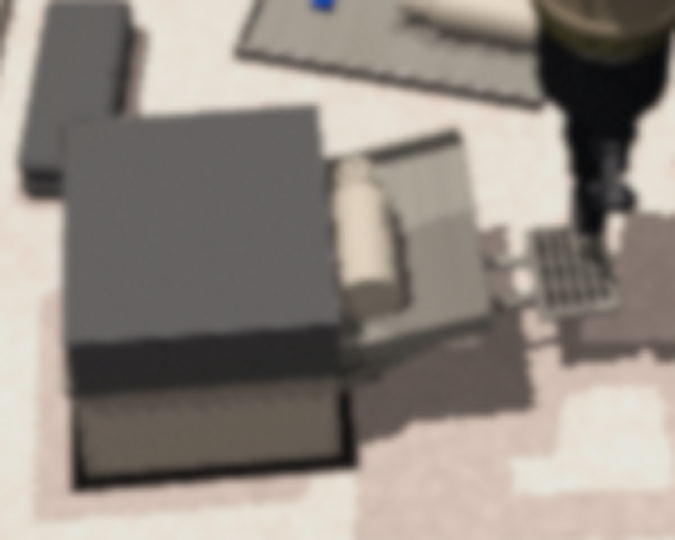

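View pics/q_top.png

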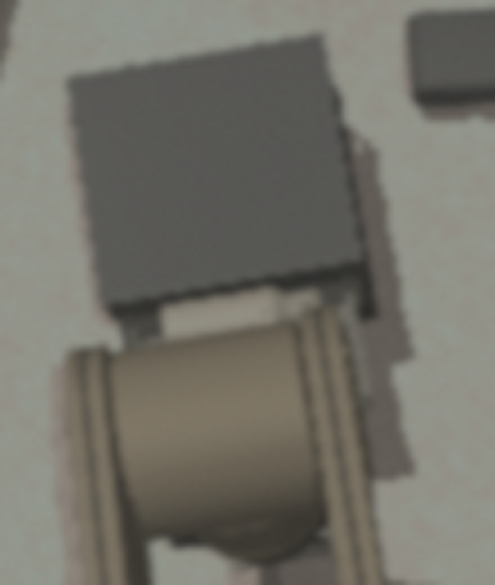

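```bash
python3 -c "
from h import *
for z in(99,68): print((pix('side',(436.6,116.8,z))-[180,190])*4.5)
go(440,117,72,9.2)"
```

```text
[585.29700678 222.9636422 ]
[582.32753411 256.09540337]
t 19.8 pos [438.  117.  101.1] rot [179.9  -0.4   9.1] F [-0.38  0.13  0.34] gap 0.4
rows: [0.17 0.03 2.91] [ 0.1 -0.4 -0.1]
```

```bash
python3 -m creep '0.4 -0.2 1.5 0 -0.4 0 0;0.4 -0.2 2.5 0 -0.4 0 0;0.4 -0.2 3 0 -0.4 0 0;0.4 -0.2 3.4 0 -0.4 0 0;0.4 -0.2 3.8 0 -0.4 0 0;0.4 -0.2 4.2 0 -0.4 0 0;0.4 -0.2 4.6 0 -0.4 0 0;0.4 -0.2 4.6 0 -0.4 0 0'
python3 - <<'E'
from h import *
go(442,120,28,9.2)
im=imaging.snapshot("side")[...,::-1]
cv2.imwrite(f"pics/q2.png",cv2.resize(im[190:310,180:330],None,fx=4.5,fy=4.5,interpolation=cv2.INTER_CUBIC))
E
```

```text
time: 20.6
tool_pos: [441.9, 119.6, 54.7]
tcp_rot: [179.9, -0.0, 9.1]
ft_force: [-1.0, -0.4, 3.6]
finger_gap: -0.0
t 20.6 pos [441.9 119.6  54.7] rot [179.9  -0.    9.1] F [-0.98 -0.38  3.56] gap -0.0
rows: [ 0.01 -0.04  2.67] [ 0.1 -0.  -0.1]
```

View pics/q2.png

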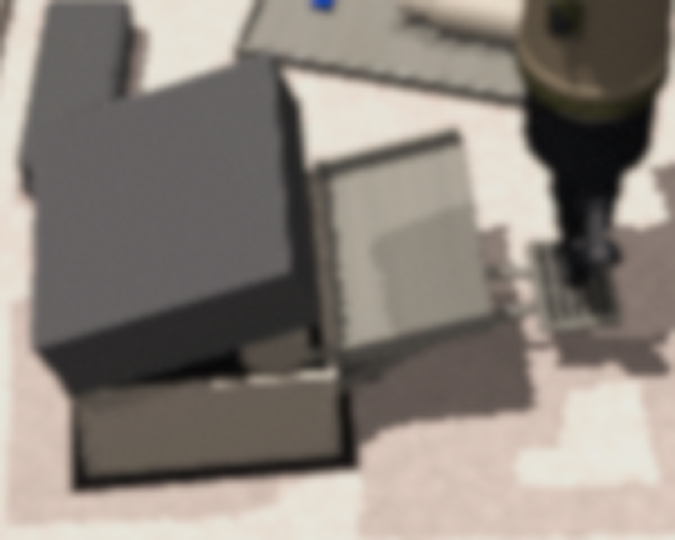

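The lid is rising and the bottle has already left the ramp. Pressing right down.

```bash
python3 -m creep '0 0 0.5 0 0 0 0;0 0 1 0 0 0 0;0 0 1.5 0 0 0 0;0 0 2 0 0 0 0;0 0 2.3 0 0 0 0;0 0 2.6 0 0 0 0;0 0 2.6 0 0 0 0;0 0 2.6 0 0 0 0'
```

```text
time: 21.45
tool_pos: [442.4, 119.6, 29.1]
tcp_rot: [179.9, -0.0, 9.1]
ft_force: [1.3, -0.2, 3.6]
finger_gap: 0.3
```

```bash
python3 -m creep '0 0 0.1 0 0 0 0;0 0 0.2 0 0 0 0;0 0 0.3 0 0 0 0;0 0 0.3 0 0 0 0'
```

```text
time: 21.85
tool_pos: [442.7, 119.7, 28.3]
tcp_rot: [179.9, -0.0, 9.1]
ft_force: [-12.5, -2.1, 29.2]
finger_gap: -0.3
```

```bash
python3 -m creep '0 0 0 0 0 0 0;0 0 0 0 0 0 0;0 0 0 0 0 0 0;0 0 0 0 0 0 0'
python3 - <<'E'
from h import *
go(442,120,70,9.2)
for n in("side","top"):
    im=imaging.snapshot(n)[...,::-1]
    c=im[190:310,180:330] if n=="side" else im[130:260,180:290]
    cv2.imwrite(f"pics/d_{n}.png",cv2.resize(c,None,fx=4.5,fy=4.5,interpolation=cv2.INTER_CUBIC))
E
```

```text
time: 22.25
tool_pos: [442.6, 119.6, 28.7]
tcp_rot: [179.9, -0.0, 9.1]
ft_force: [-3.7, 0.9, 9.5]
finger_gap: 0.2
t 22.25 pos [442.6 119.6  28.7] rot [179.9  -0.    9.1] F [-3.72  0.86  9.47] gap 0.2
rows: [-0.05 -0.04 -4.13] [ 0.1 -0.  -0.1]
```

View pics/d_side.png

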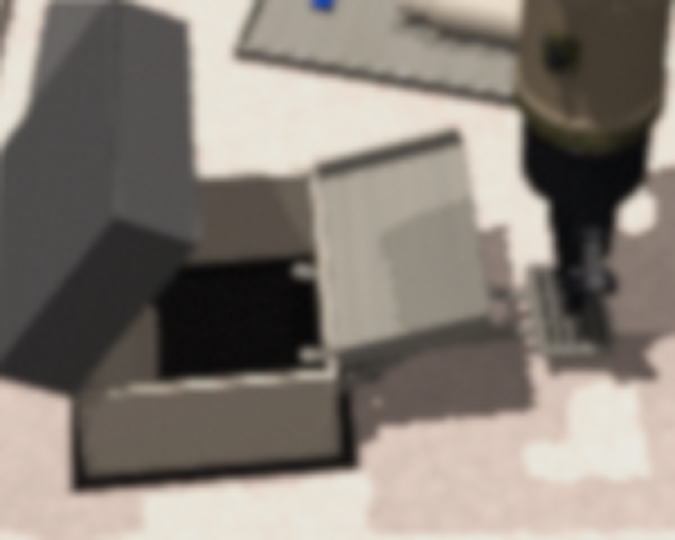

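View pics/d_top.png

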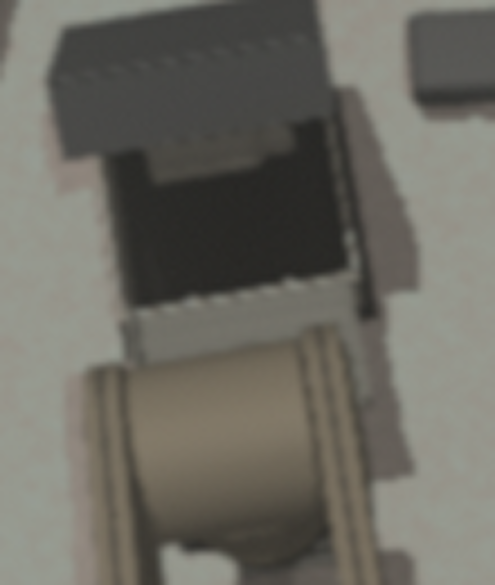

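The lid is fully up and the bottle lies inside the bin at its back (top crop about (210,160)). Easing the pedal up at about 0.02 m/s.

```bash
python3 -m creep '0 0 -0.1 0 0 0 0;0 0 -0.3 0 0 0 0;0 0 -0.5 0 0 0 0;0 0 -0.7 0 0 0 0;0 0 -0.9 0 0 0 0;0 0 -1.1 0 0 0 0;0 0 -1.3 0 0 0 0;0 0 -1.5 0 0 0 0;0 0 -1.7 0 0 0 0;0 0 -1.9 0 0 0 0;0 0 -2.1 0 0 0 0;0 0 -2.3 0 0 0 0;0 0 -2.5 0 0 0 0;0 0 -2.7 0 0 0 0;0 0 -2.9 0 0 0 0;0 0 -3 0 0 0 0'
python3 -m creep '0 0 -0.1 0 0 0 0;0 0 -0.2 0 0 0 0;0 0 -0.3 0 0 0 0;0 0 -0.4 0 0 0 0;0 0 -0.5 0 0 0 0;0 0 -0.6 0 0 0 0;0 0 -0.7 0 0 0 0;0 0 -0.8 0 0 0 0;0 0 -0.9 0 0 0 0;0 0 -1 0 0 0 0;0 0 -1.1 0 0 0 0;0 0 -1.2 0 0 0 0;0 0 -1.3 0 0 0 0;0 0 -1.4 0 0 0 0;0 0 -1.5 0 0 0 0;0 0 -1.6 0 0 0 0;0 0 -1.7 0 0 0 0'
```

```text
time: 23.95
tool_pos: [443.2, 119.8, 59.3]
tcp_rot: [179.9, -0.1, 9.1]
ft_force: [1.4, -0.2, 3.3]
finger_gap: -0.3
time: 25.65
tool_pos: [443.2, 119.8, 76.4]
tcp_rot: [179.9, -0.1, 9.1]
ft_force: [0.2, -0.1, 0.4]
finger_gap: 0.1
```

```bash
python3 -m creep '0 0 -0.5 0 0 0 0;0 0 -2 0 0 0 0;0 0 -5 0 0 0 0;0 0 -8 0 0 0 0;0 0 -11 0 0 0 0;-6 0 -13 0 0 0 0;-6 0 -13 0 0 0 0;-6 0 -13 0 0 0 0'
python3 - <<'E'
from h import *
print(r.sense()["ft_force"])
for n in("side","top"):
    im=imaging.snapshot(n)[...,::-1]
    cv2.imwrite(f"pics/e_{n}.png",im)
    c=im[100:310,160:370] if n=="side" else im[110:270,180:420]
    cv2.imwrite(f"pics/f_{n}.png",cv2.resize(c,None,fx=2.8,fy=2.8,interpolation=cv2.INTER_CUBIC))
E
```

```text
time: 26.45
tool_pos: [383.4, 110.7, 207.8]
tcp_rot: [179.9, -0.2, 9.1]
ft_force: [0.6, -0.2, 0.8]
finger_gap: 0.1
[ 0.61642382 -0.1715636   0.83626551]
```

View pics/f_side.png

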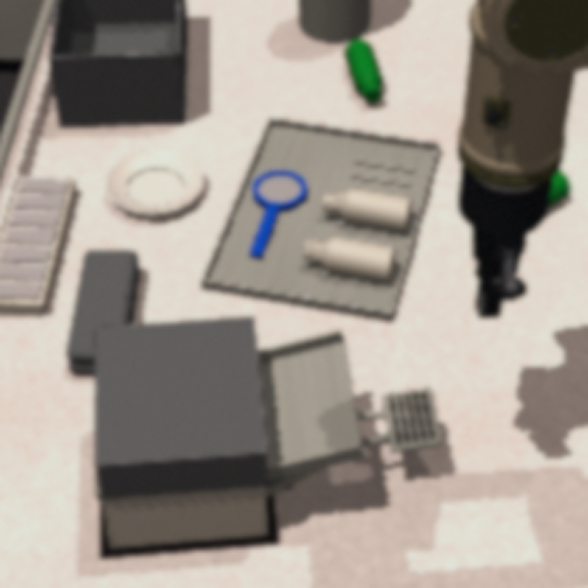

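View pics/f_top.png

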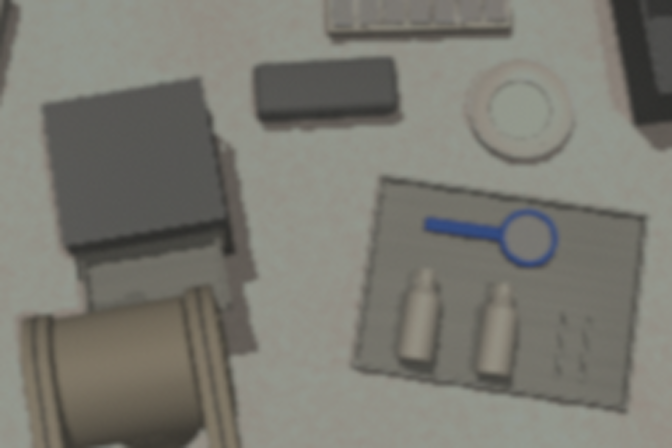

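The lid is shut, the pedal is up, the ramp is empty, and both full bottles are in their places. One numeric check of the two bottles, then I hand in.

```bash
python3 - <<'E'
from h import *
a,b=cv2.imread("pics/top0.png"),cv2.imread("pics/e_top.png")
for x in(318,346):
    t=a[200:245,x:x+26]; m=cv2.matchTemplate(b[190:255,x-10:x+36],t,cv2.TM_CCOEFF_NORMED); _,v,_,l=cv2.minMaxLoc(m); print("shift px",l[0]-10,l[1]-10,round(v,3))
s=r.sense(); print(s["time"],np.abs(s["qd"]).max()); print(r.hand_in())
E
```

```text
shift px 0 0 0.998
shift px 0 0 0.969
26.55 1.8005665641750535
the job is handed in; nothing more can be done
None
```

I found the empty bottle, rolled it into the bin with the pedal, and handed the job in at 26.6 s of the 72 s allowed. No verdict was reported.

**Weighing:** the bottles on the +y side and in the middle of the tray pulled about 1.5–1.7 N when lifted, so both are full. I put both back. The one on the -y side pulled only 0.1–0.4 N, so it is the empty one.

**Ramp and bin:** I laid the empty bottle crosswise on the ramp, and it came to rest against the shut lid. I then pressed the pedal to its stop (29 N) with the lid fully up. After that the top view showed the bottle inside the bin. I eased the pedal back up at about 0.01–0.02 m/s.

**Last checks:**
- **Bin:** the pictures show the lid shut, the pedal up and the ramp clear.
- **Full bottles:** comparing the top views from start and end showed no shift for either, to the nearest pixel (about 3 mm).
- **Bystanders and green bottles:** the magnifier, saucer and glasses case look unmoved. The mug and lotion were not in the final enlarged views, but the arm never went low near them, and it touched neither green bottle.
- **Robot:** the gripper was empty and clear of everything. A joint speed of 1.8°/s just before hand-in means the arm may not have fully settled.

No check failed or disagreed. I could not read the pedal angle, so "fully up" rests on the pictures and on the force falling to about zero as the fingers left the pad.

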